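# Switch on the work light and hold its mast fully raised

### The arm

A 6-joint arm with a two-finger parallel gripper is mounted at the origin on a cart in front of the work surface, level with it; the furniture and walls round the work are solid. World frame = base frame: x ahead of the robot, y to its left, z up, the work surface at z = 0. Lengths are in m, angles in rad, forces in N, time in s.
With the tool pointing down it reaches from about 0.325 to 0.775 m from the base axis. Payload 9.3 kg.
Tool frame: the origin (TCP) lies at the very end of the fingers, on their centre line; the grasp point (between the pads) lies 19 mm behind it (r.grip_point_offset is the distance from the TCP to the grasp point, in m); z points along the fingers, y is the direction in which the jaws open and shut (so a half turn about z gives the same grasp; the last joint's range is limited). The gripper opens to 85 mm and grips with 20 to 120 N. Pads are 22 mm wide; open, the fingers measure 114 mm over their backs; the gripper's body (76 mm by 85 mm) begins 54 mm behind the grasp point. The pads swing forward as they close: fully open they stand 13 mm farther back than shut.
Start: joints at [1.039, 0.259, 0.021, 1.334, 0, 1.418], TCP at [0.203, 0.511, 0.231] pointing down, gripper open.
Joint ranges: [-3.04, 3.04], [-0.91, 1.82], [-1.04, 1.36], [-1.92, 1.95], [-1.52, 1.45], [-3.14, 3.14]. Speed limits (rad/s): [2.22, 2.22, 2.79, 3.14, 3.14, 3.14].

### API

Orientations are given as [roll, pitch, yaw] about the fixed x, y, z axes, in that order (R = Rz(yaw) Ry(pitch) Rx(roll)).
In Python, from rig import r gives the robot as it stands.
- The arm moves only by the shell command python3 -m crank 'ROWS' [FORCE]. ROWS is JSON, a list of rows, each a list of 5 numbers: the shift along the tool's x, y, z in m, then the turn about the tool's z in rad, then the opening, from 0 (shut) to 1 (fully open). A call has exactly 5 rows; each row shifts and turns the commanded pose from where the row before left it, along the tool's axes as they then stand; what a row does not reach is not made up. A row lasts 1/12 s, in which the tool goes at most 41.7 mm and 7.16 degrees, less where a joint would pass 70% of its speed; a pose out of reach is approached as far as the arm can. A call is refused whole if a number of a shift passes 0.0417 or a number of a turn 0.125, either way. A call with a gripper value outside its range is refused whole. The fingers move at their own pace and stop on an object; FORCE is the grip in N (left out, the last holds). Time passes only in rows, so rows that do not move let the fingers close, or fill a call up. It gives the time, the measured TCP pose, the force and the opening at its end, in the units of the state.
- r.observe(): the state, without advancing time (a new reading comes with each control period).
- r.get_image(name): name is "scene" or "top" or "wrist"; returns the picture (384x512x3 uint8, blue, green, red); there is no depth.
- r.camera_info(name): a dict with "K" (3x3 intrinsics, pixels), "pose" (4x4, takes a point from camera to world coordinates); the wrist camera has in their place "T_tool_cam" (4x4, takes a point from camera to tool coordinates, whose origin is the TCP and whose axes are the flange's). Camera axes: x right, y up, looking along -z (the intrinsics and any distortion apply to the point x, -y, -z); pixel columns grow to the right and rows downward; lengths in m; the calibration is good to about 2 mm. A picture is of the moment at which its call begins: read the wrist's pose just before it. camera_info takes no time and is no camera call.
- r.hand_in(): hands the job in, once; it reports no verdict.
The state is a dict: "time": time; "joint_pos": joint angles; "joint_vel": joint speeds; "effort": joint torques, N m; "tcp_pos": TCP position; "ee_rot": TCP orientation; "ft_force": force on the tool from outside, world axes, zero at the start; "moment": the same for the moment, N m; "opening": finger opening in m.
Only numpy, scipy, OpenCV 4.12 (cv2) and the standard library are available. Lean on these libraries where they do the work, as an engineer would, in place of code of your own. Each camera call takes 0.05 s, during which the arm holds its last target.

### The job

Get the battery work light ready: on its base press the blue key fully, then the yellow key, one at a time, and do not press the red key. Then squeeze the orange release in the grip on top of the lamp head and, keeping it squeezed, pull the head straight up past the first stop to the second stop, so that both sections of the mast are fully out. Finish while still holding the grip squeezed with the mast fully extended (it sinks if let go), and leave the other things on the bench where they are.

Things in the scene. Friction and masses are not known exactly. Their poses are not given: they have to be found in the camera images.
- key_blue_top (a point): centre of the top face of the round blue key (power), 26 mm across, about 0.07 m above the bench; pressed straight down. The three keys stand in a row 55 mm apart on the front part of the light's base, in an order that changes
- key_blue (a joint): travel of the blue key in m: 0 up, 0.006 fully down (about 5 N); it springs back up
- key_yellow_top (a point): centre of the top face of the round yellow key (flood beam), 26 mm across, about 0.07 m above the bench; pressed straight down. The three keys stand in a row 55 mm apart on the front part of the light's base, in an order that changes
- key_yellow (a joint): travel of the yellow key in m: 0 up, 0.006 fully down (about 5 N); it springs back up
- key_red_top (a point): centre of the top face of the round red key (hazard flasher, not to be pressed), 26 mm across, about 0.07 m above the bench; pressed straight down. The three keys stand in a row 55 mm apart on the front part of the light's base, in an order that changes
- key_red (a joint): travel of the red key in m: 0 up, 0.006 fully down (about 5 N); it springs back up
- work_light: grey base of the light, 220 (x) x 180 (y) x 50 mm, heavy, does not shift; origin at the centre of its underside on the bench; its -x end carries the keys. The vertical mast stands on it 62 mm towards its +x, 130 mm behind the row of keys
- lamp_head: lamp head on the mast; moves only straight up and down. Origin at the centre of its black upright grip, 0.182 m above the bench when collapsed; z up, same yaw as the base. Grip 26 (x) x 30 (y) mm, from 34 mm below to 26 mm above the origin, plain on its -y side. Lamp housing, 36 (x) x 74 (y) mm, below the grip
- release_face (a point): centre of the outer face of the orange release bar, 18 mm wide x 34 mm high, on the +y side of the grip, 23 mm from the head's origin; it is pushed in towards the head's -y. Fingers that close from above across y (38 mm over grip and release) push it in
- release (a joint): how far the release is pushed in, in m: 0 out (the head is locked down), 0.005 fully in (8 N; 4 N to start); the catch lets go beyond 0.0025 and it springs back out
- mast_upper (a joint): extension of the upper, thinner section in m: 0 collapsed, 0.060 fully out (the first stop). It comes first, at a pull of about 4 N
- mast_lower (a joint): extension of the lower, thicker section in m: 0 collapsed, 0.070 fully out (the second stop, solid). It follows once the upper one is out, at a pull of about 8 N in all, so the head rises 0.130 m altogether. Without a hand on it the mast sinks by its own weight
- screwdriver_yellow: bystander: screwdriver with a yellow handle, 31x254x34 mm; origin at the centre of its underside; to be left alone
- tape_measure: bystander: yellow pocket tape measure, 64x95x33 mm; origin at the centre of its underside; to be left alone
- black_tape: bystander: roll of black tape lying flat, 62x59x19 mm; origin at the centre of its underside; to be left alone
- offcut_pine: bystander: timber block, 45x90x45 mm; origin at the centre of its underside; to be left alone

How it is judged:
By the outcome, as a careful person would: the job done as asked, in the order asked, and still so for the second after the job is handed in, while the arm keeps its last pose, push and grip.
It also fails if it takes over 51 s, if anything falls off the work surface, if the arm or the gripper's body presses on something with over 40 N, if the wrist force passes 120 N, or if a joint passes its speed limit or range.

## Working session

There is one attempt and no reset: what is moved stays moved. The work goes in short steps, Python scripts to look and compute and a shell command to move; the robot and the scene stay as the last step left them, time stands still between calls to the robot, and variables do not carry over. Pictures are saved under pics/ and viewed, and the job is handed in when it is done.

```bash
mkdir -p pics; ls
python3 - <<'E'
from rig import r
import cv2
s=r.observe();print(s)
for n in("scene","top"):
    cv2.imwrite(f"pics/{n}0.png",r.get_image(n)); i=r.camera_info(n);print(n,i)
print(r.camera_info("wrist"))
E
```

```text
pics
{'time': 0.0, 'joint_pos': array([1.03938357e+00, 2.59208439e-01, 2.07695207e-02, 1.33372522e+00,
       1.46616564e-05, 1.41825786e+00]), 'joint_vel': array([ 0.0009915 , -0.0011958 , -0.00160941, -0.00103723, -0.00142587,
        0.00133096]), 'effort': array([ 9.99545118e-04, -5.55639625e+01,  3.44535828e+01,  1.37586129e-02,
       -1.21233384e-04, -2.40883196e-06]), 'tcp_pos': array([0.20325418, 0.51075919, 0.23066041]), 'ee_rot': array([-3.14024295e+00, -2.22327053e-04,  2.76271820e+00]), 'ft_force': array([ 0.55909472, -0.07904575,  0.65999806]), 'moment': array([ 0.02147669, -0.00509982,  0.01702559]), 'opening': 0.08518866411045727}
scene {'K': array([[456.29157949,   0.        , 256.91820824],
       [  0.        , 456.29157949, 200.48765102],
       [  0.        ,   0.        ,   1.        ]]), 'pose': array([[ 0.73482088,  0.41028263, -0.54009854, -0.09318163],
       [-0.67814737,  0.42983201, -0.59612129, -0.591918  ],
       [-0.01242657,  0.80430878,  0.59408162,  0.87723025],
       [ 0.        ,  0.        ,  0.        ,  1.        ]])}
top {'K': array([[386.12
[... 211 characters left out ...]
      [-0.99965955,  0.02453786,  0.00887   ,  0.13670897],
       [ 0.01220849,  0.13944434,  0.99015465,  1.00623203],
       [ 0.        ,  0.        ,  0.        ,  1.        ]])}
{'K': array([[346.00234973,   0.        , 254.48791561],
       [  0.        , 346.00234973, 189.31866923],
       [  0.        ,   0.        ,   1.        ]]), 'T_tool_cam': array([[-1.32509527e-03,  9.66030684e-01,  2.58423997e-01,
         6.62933726e-02],
       [ 9.99998898e-01,  1.45296381e-03, -3.03817797e-04,
         7.49406746e-04],
       [-6.68978028e-04,  2.58423310e-01, -9.66031545e-01,
        -1.42599154e-01],
       [ 0.00000000e+00,  0.00000000e+00,  0.00000000e+00,
         1.00000000e+00]])}
```

View pics/scene0.png

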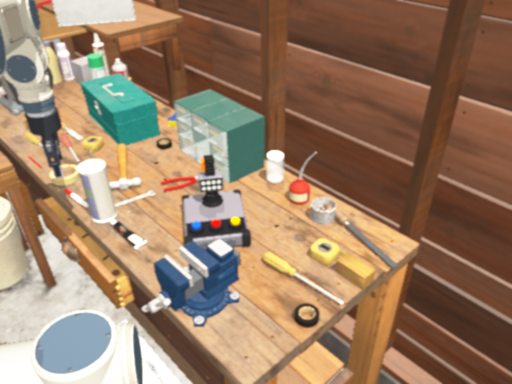

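View pics/top0.png

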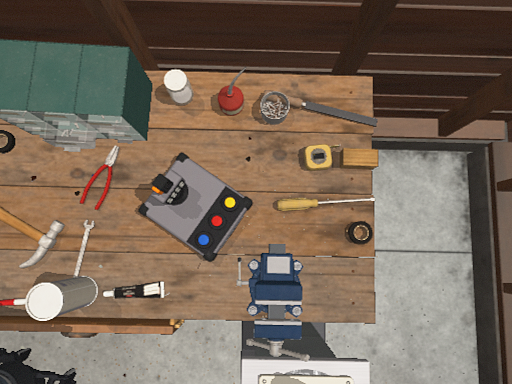

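The keys in top view are blue (204,240), red (217,221) and yellow (230,203). The orange release is near (158,184), with the cabinet behind the light. Next I'll measure these.

```bash
cat > h.py <<'E'
import numpy as np,cv2
from rig import r
from scipy.spatial.transform import Rotation as R
def ray(info,uv,P=None):
    P=info["pose"] if P is None else P
    K=info["K"]; d=np.array([(uv[0]-K[0,2])/K[0,0],-(uv[1]-K[1,2])/K[1,1],-1.])
    return P[:3,3],P[:3,:3]@d
def plane(info,uv,z,P=None):
    o,d=ray(info,uv,P); return o+d*(z-o[2])/d[2]
def tri(a,b):
    (o1,d1),(o2,d2)=a,b
    t=np.linalg.lstsq(np.c_[d1,-d2],o2-o1,rcond=None)[0]
    p,q=o1+d1*t[0],o2+d2*t[1]; return (p+q)/2,np.linalg.norm(p-q)
HUE=dict(blue=(105,125),yellow=(24,35),red=(0,5),orange=(8,20))
def blobs(img,c,roi,smin=170,vmin=110):
    h=cv2.cvtColor(img,cv2.COLOR_BGR2HSV);lo,hi=HUE[c]
    m=cv2.inRange(h,(lo,smin,vmin),(hi,255,255))
    if c=="red": m|=cv2.inRange(h,(174,smin,vmin),(180,255,255))
    z=np.zeros_like(m);x0,y0,x1,y1=roi;z[y0:y1,x0:x1]=m[y0:y1,x0:x1]
    n,_,st,ce=cv2.connectedComponentsWithStats(z)
    return sorted([(st[i][4],tuple(st[i][:4]),ce[i].round(1)) for i in range(1,n)],key=lambda t:-t[0])[:2]
def wpose(s):
    T=np.eye(4);T[:3,:3]=R.from_euler('xyz',s["ee_rot"]).as_matrix();T[:3,3]=s["tcp_pos"]
    return T@r.camera_info("wrist")["T_tool_cam"]
E
python3 - <<'E'
from h import *
for n,roi in(("top",(140,150,255,262)),("scene",(180,150,252,250))):
    im=cv2.imread(f"pics/{n}0.png");i=r.camera_info(n)
    for c in HUE:
        b=blobs(im,c,roi); print(n,c,b,[plane(i,x[2],.07).round(4) for x in b[:1]])
    x0,y0,x1,y1=roi;cv2.imwrite(f"pics/{n}crop.png",cv2.resize(im[y0:y1,x0:x1],None,fx=5,fy=5,interpolation=cv2.INTER_CUBIC))
E
```

```text
top blue [(np.int32(93), (np.int32(198), np.int32(235), np.int32(11), np.int32(10)), array([203.2, 239.5]))] [array([0.4405, 0.2573, 0.07  ])]
top yellow [(np.int32(65), (np.int32(226), np.int32(198), np.int32(9), np.int32(9)), array([229.8, 202.1]))] [array([0.5323, 0.1965, 0.07  ])]
top red [(np.int32(91), (np.int32(211), np.int32(216), np.int32(11), np.int32(10)), array([216.3, 220.5]))] [array([0.4868, 0.2276, 0.07  ])]
top orange [(np.int32(45), (np.int32(151), np.int32(186), np.int32(12), np.int32(8)), array([156.2, 189.7])), (np.int32(1), (np.int32(226), np.int32(198), np.int32(1), np.int32(1)), array([226., 198.]))] [array([0.5584, 0.377 , 0.07  ])]
scene blue [(np.int32(51), (np.int32(191), np.int32(223), np.int32(10), np.int32(7)), array([195.7, 225.8]))] [array([0.4374, 0.2485, 0.07  ])]
scene yellow [(np.int32(50), (np.int32(231), np.int32(218), np.int32(9), np.int32(7)), array([235.1, 220.6])), (np.int32(1), (np.int32(202), np.int32(160), np.int32(1), np.int32(1)), array([202., 160.]))] [array([0.5317, 0.1905, 0.07  ])]
scene red [(np.int32(88), (np.int32(180), np.int32(177), np.int32(16), np.int32(11)), array([187.5, 181.1])), (np.int32(64), (np.int32(211), np.int32(220), np.int32(10), np.int32(8)), array([215.7, 223.4]))] [array([0.5516, 0.4461, 0.07  ])]
scene orange [(np.int32(38), (np.int32(202), np.int32(159), np.int32(4), np.int32(12)), array([203.3, 165.3]))] [array([0.6453, 0.4867, 0.07  ])]
```

View pics/topcrop.png

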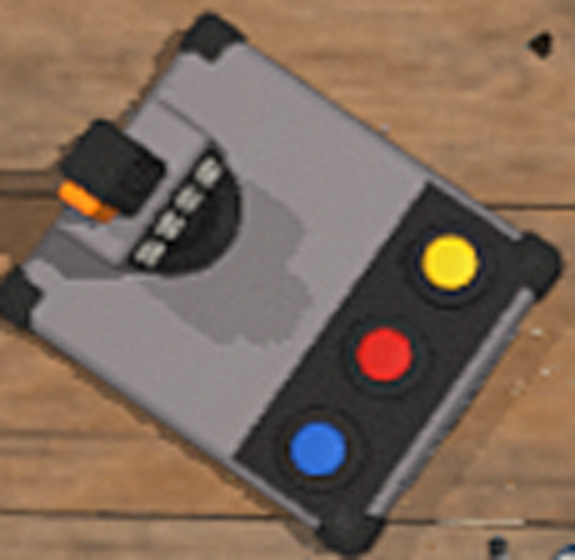

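View pics/scenecrop.png

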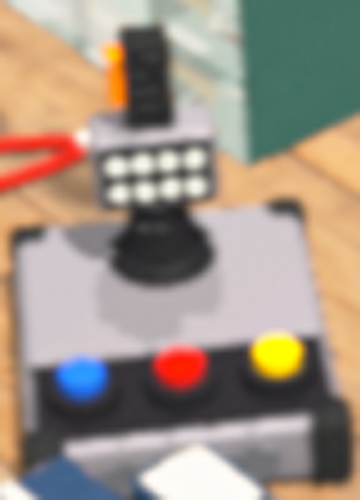

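```bash
python3 - <<'E'
from h import *
a,b=r.camera_info("top"),r.camera_info("scene")
for n,u,v in(("blue",(203.2,239.5),(195.7,225.8)),("yellow",(229.8,202.1),(235.1,220.6)),("red",(216.3,220.5),(215.7,223.4)),("griptop",(140+113/5,150+160/5),(180+140/5,150+30/5))):
    print(n,tri(ray(a,u),ray(b,v)))
print(plane(a,(140+113/5,150+160/5),.208))
# cabinet near-bottom corner, and top corner
print(plane(a,(148,140),0))
E
python3 -m crank '[[0,0,0,-0.12,0],[0,0,0,-0.12,0],[0,0,0,-0.12,0],[0,0,0,-0.12,0],[0,0,0,-0.12,0]]' 30
python3 -m crank '[[0,0,0,-0.12,0],[0,0,0,-0.12,0],[0,0,0,-0.12,0],[0,0,0,-0.12,0],[0,0,0,-0.12,0]]'
```

```text
blue (array([0.44161182, 0.25752492, 0.06216972]), np.float64(0.002554668825946949))
yellow (array([0.53405841, 0.19586241, 0.06531466]), np.float64(0.0030466678230947853))
red (array([0.48862856, 0.22736557, 0.06210432]), np.float64(0.0033791542222477897))
griptop (array([0.55572577, 0.32830201, 0.21136433]), np.float64(0.00029154393432079566))
[0.55613511 0.3291987  0.208     ]
[0.7012992  0.42475889 0.        ]
time: 0.52
tcp_pos: [0.2033, 0.5109, 0.2309]
ee_rot: [-3.141, -0.001, -2.914]
ft_force: [0.7, 0.2, 0.3]
opening: 0.0258
time: 0.93
tcp_pos: [0.2033, 0.5109, 0.2309]
ee_rot: [-3.141, -0.001, -2.314]
ft_force: [0.2, -0.5, 1.3]
opening: 0.0003
```

```bash
python3 -m crank '[[0,0,0,-0.08,0],[0,0,0,-0.08,0],[0.008,-0.034,0,0,0],[0.008,-0.034,0,0,0],[0.008,-0.034,0,0,0]]' 30
python3 -m crank '[[0.008,-0.034,0,0,0],[0.008,-0.034,0,0,0],[0.008,-0.034,0,0,0],[0.008,-0.034,0,0,0],[0.008,-0.034,0,0,0]]'
python3 -m crank '[[0.008,-0.034,0,0,0],[0.008,-0.034,0,0,0],[0,0,0,0,0],[0,0,0,0,0],[0,0,0,0,0]]'
python3 - <<'E'
from h import *
s=r.observe();im=r.get_image("wrist");cv2.imwrite("pics/w1.png",im)
i=r.camera_info("wrist");P=wpose(s);print(s["tcp_pos"],s["ee_rot"])
for c in HUE:
    for b in blobs(im,c,(0,0,512,384)): print(c,b,plane(i,b[2],.07,P).round(4))
E
```

```text
time: 1.35
tcp_pos: [0.275, 0.4335, 0.2308]
ee_rot: [3.142, -0.001, -2.158]
ft_force: [0.5, 1.3, 0.6]
opening: 0.0002
time: 1.77
tcp_pos: [0.3946, 0.3051, 0.2311]
ee_rot: [3.141, -0.0, -2.16]
ft_force: [1.5, 1.2, 0.1]
opening: -0.0
time: 2.18
tcp_pos: [0.4413, 0.2553, 0.231]
ee_rot: [3.141, -0.001, -2.161]
ft_force: [-0.5, -0.5, -0.1]
opening: -0.0001
[0.44125743 0.25534738 0.23096528] [ 3.14081886e+00 -6.09813940e-04 -2.16126592e+00]
blue (np.int32(626), (np.int32(243), np.int32(159), np.int32(28), np.int32(28)), array([256.6, 172.7])) [0.4393 0.2581 0.07  ]
yellow (np.int32(566), (np.int32(121), np.int32(161), np.int32(27), np.int32(27)), array([133.8, 174.2])) [0.5315 0.1977 0.07  ]
red (np.int32(675), (np.int32(181), np.int32(159), np.int32(30), np.int32(30)), array([195.6, 173.2])) [0.4849 0.2279 0.07  ]
orange (np.int32(2), (np.int32(123), np.int32(163), np.int32(2), np.int32(2)), array([123.5, 163.5])) [0.5329 0.185  0.07  ]
orange (np.int32(2), (np.int32(121), np.int32(166), np.int32(2), np.int32(2)), array([121.5, 166.5])) [0.5361 0.1861 0.07  ]
```

View pics/w1.png

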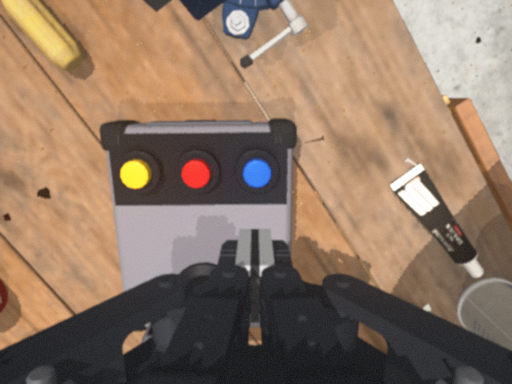

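The wrist image shows the keys in a row at yellow (134,174), red (196,173) and blue (257,173). This agrees with the top view to 2 mm, and the yaw is aligned within 0.01 rad. I'll press blue.

```bash
python3 -m crank '[[-0.001,0.002,0.03,-0.01,0],[0,0,0.03,0,0],[0,0,0.03,0,0],[0,0,0.03,0,0],[0,0,0.02,0,0]]'
python3 -m crank '[[0,0,0.005,0,0],[0,0,0,0,0],[0,0,0,0,0],[0,0,0.003,0,0],[0,0,0,0,0]]'
```

```text
time: 2.65
tcp_pos: [0.4383, 0.2582, 0.0889]
ee_rot: [3.14, -0.002, -2.148]
ft_force: [-0.2, -0.5, -0.2]
opening: -0.0002
time: 3.07
tcp_pos: [0.4409, 0.2578, 0.0843]
ee_rot: [-3.14, 0.002, -2.15]
ft_force: [1.1, -0.5, 0.3]
opening: -0.0001
```

```bash
python3 -m crank '[[0,0,0.004,0,0],[0,0,0.004,0,0],[0,0,0.002,0,0],[0,0,0,0,0],[0,0,0,0,0]]'
python3 -m crank '[[0,0,0.003,0,0],[0,0,0.002,0,0],[0,0,0.001,0,0],[0,0,0,0,0],[0,0,0,0,0]]'
```

```text
time: 3.48
tcp_pos: [0.4403, 0.2573, 0.0731]
ee_rot: [3.141, -0.0, -2.151]
ft_force: [-0.5, 0.3, 0.5]
opening: 0.0
time: 3.9
tcp_pos: [0.4407, 0.2575, 0.0675]
ee_rot: [-3.141, 0.0, -2.15]
ft_force: [0.5, -0.3, 4.2]
opening: 0.0001
```

```bash
python3 -m crank '[[0,0,0.001,0,0],[0,0,0.001,0,0],[0,0,0.001,0,0],[0,0,0,0,0],[0,0,0,0,0]]'
python3 -m crank '[[0,0,0.001,0,0],[0,0,0,0,0],[0,0,0,0,0],[0,0,0,0,0],[0,0,0,0,0]]'
```

```text
time: 4.32
tcp_pos: [0.4408, 0.2575, 0.0658]
ee_rot: [-3.14, 0.001, -2.15]
ft_force: [-4.3, -2.1, 20.3]
opening: 0.0001
time: 4.73
tcp_pos: [0.4409, 0.2575, 0.0656]
ee_rot: [-3.14, 0.002, -2.15]
ft_force: [-6.3, -4.0, 29.9]
opening: 0.0003
```

Blue bottomed out solidly, at 30 N. I'll lift, cross above red and press yellow.

```bash
python3 -m crank '[[0,0,-0.02,0,0],[0,0,-0.02,0,0],[0,0,0,0,0],[0,0,0,0,0],[0,-0.022,0,0,0]]'
python3 -m crank '[[0,-0.022,0,0,0],[0,-0.022,0,0,0],[0,-0.022,0,0,0],[0,-0.022,0,0,0],[0,0,0,0,0]]'
python3 -m crank '[[0,0,0,0,0],[0,0,0,0,0],[0,0,0.01,0,0],[0,0,0.01,0,0],[0,0,0,0,0]]'
```

```text
time: 5.15
tcp_pos: [0.4561, 0.2462, 0.1026]
ee_rot: [3.139, -0.001, -2.148]
ft_force: [-0.0, 0.4, -0.3]
opening: -0.0002
time: 5.57
tcp_pos: [0.5348, 0.1952, 0.1015]
ee_rot: [3.141, -0.001, -2.153]
ft_force: [-0.7, -0.3, -0.3]
opening: 0.0001
time: 5.98
tcp_pos: [0.5306, 0.1974, 0.0808]
ee_rot: [3.139, -0.002, -2.15]
ft_force: [-0.1, -0.4, 0.1]
opening: 0.0005
```

```bash
python3 -m crank '[[0,0,0.004,0,0],[0,0,0.004,0,0],[0,0,0.003,0,0],[0,0,0.002,0,0],[0,0,0,0,0]]'
python3 -m crank '[[0,0,0.001,0,0],[0,0,0.001,0,0],[0,0,0.001,0,0],[0,0,0,0,0],[0,0,0,0,0]]'
```

```text
time: 6.4
tcp_pos: [0.5323, 0.1973, 0.0701]
ee_rot: [3.141, 0.0, -2.15]
ft_force: [-1.4, 1.8, 1.9]
opening: 0.0002
time: 6.82
tcp_pos: [0.5324, 0.1973, 0.0674]
ee_rot: [3.142, 0.0, -2.15]
ft_force: [-2.5, 1.2, 4.3]
opening: -0.0001
```

```bash
python3 -m crank '[[0,0,0.001,0,0],[0,0,0.001,0,0],[0,0,0.001,0,0],[0,0,0.001,0,0],[0,0,0,0,0]]'
python3 -m crank '[[0,0,0,0,0],[0,0,0,0,0],[0,0,0,0,0],[0,0,0,0,0],[0,0,0,0,0]]'
```

```text
time: 7.23
tcp_pos: [0.5326, 0.1973, 0.0657]
ee_rot: [-3.14, 0.002, -2.15]
ft_force: [-9.5, -0.2, 26.4]
opening: -0.0003
time: 7.65
tcp_pos: [0.5326, 0.1973, 0.0657]
ee_rot: [-3.14, 0.002, -2.15]
ft_force: [-11.0, -1.8, 27.4]
opening: 0.0002
```

```bash
python3 -m crank '[[0,0,-0.037,0,0],[0,0,-0.037,0,0],[0,0,-0.037,0,0],[0,0,-0.037,0,0],[0,0,-0.037,0,0]]'
python3 -m crank '[[0,0,-0.037,0,0],[-0.02,0.009,-0.035,0,1],[-0.02,0.009,-0.035,0,1],[-0.02,0.009,0,0,1],[-0.02,0.009,0,0,1]]'
python3 -m crank '[[-0.02,0.009,0,0,1],[-0.02,0.009,0,0,1],[-0.006,0,0,0,1],[0,0,0,0,1],[0,0,0,0,1]]'
python3 - <<'E'
from h import *
s=r.observe();im=r.get_image("wrist");cv2.imwrite("pics/w2.png",im)
i=r.camera_info("wrist");P=wpose(s);print(s["tcp_pos"],s["ee_rot"])
for c in HUE:
    for b in blobs(im,c,(0,0,512,384)): print(c,b,plane(i,b[2],.07,P).round(4))
E
```

```text
time: 8.07
tcp_pos: [0.5323, 0.1968, 0.2499]
ee_rot: [-3.141, -0.0, -2.151]
ft_force: [0.9, -0.2, -0.8]
opening: 0.0001
time: 8.48
tcp_pos: [0.5472, 0.2846, 0.3575]
ee_rot: [-3.138, 0.003, -2.151]
ft_force: [0.8, -1.2, -0.4]
opening: 0.0484
time: 8.9
tcp_pos: [0.5566, 0.3318, 0.3546]
ee_rot: [3.142, -0.001, -2.15]
ft_force: [-0.2, -0.4, 0.5]
opening: 0.0857
[0.55657043 0.33181741 0.35456711] [ 3.14151193e+00 -1.08031690e-03 -2.15010126e+00]
blue (np.int32(407), (np.int32(293), np.int32(31), np.int32(22), np.int32(24)), array([303.7,  42.3])) [0.4397 0.2589 0.07  ]
yellow (np.int32(318), (np.int32(198), np.int32(31), np.int32(20), np.int32(22)), array([207.9,  42.1])) [0.5315 0.1984 0.07  ]
red (np.int32(1747), (np.int32(19), np.int32(148), np.int32(51), np.int32(48)), array([ 45.7, 170.9])) [0.7894 0.2096 0.07  ]
red (np.int32(755), (np.int32(283), np.int32(244), np.int32(75), np.int32(38)), array([319.4, 263.8])) [0.5665 0.5097 0.07  ]
orange (np.int32(208), (np.int32(272), np.int32(163), np.int32(10), np.int32(25)), array([276.7, 175.4])) [0.5493 0.3742 0.07  ]
orange (np.int32(1), (np.int32(48), np.int32(196), np.int32(1), np.int32(1)), array([ 48., 196.])) [0.8093 0.2359 0.07  ]
```

View pics/w2.png

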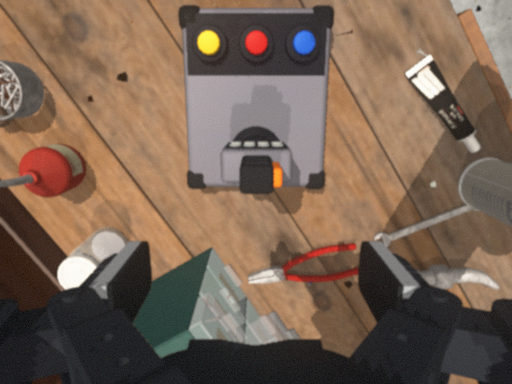

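The wrist view shows the grip as a black block near (257,173), with the orange bar on its right at (277,175) and the keys aligned with the image. I'll zoom in for the grip's edges.

Run:
```python
import cv2
im=cv2.imread("pics/w2.png")[120:210,210:310]
cv2.imwrite("pics/w2c.png",cv2.resize(im,None,fx=6,fy=6,interpolation=cv2.INTER_NEAREST))
```

```text
(no output)
```

View pics/w2c.png

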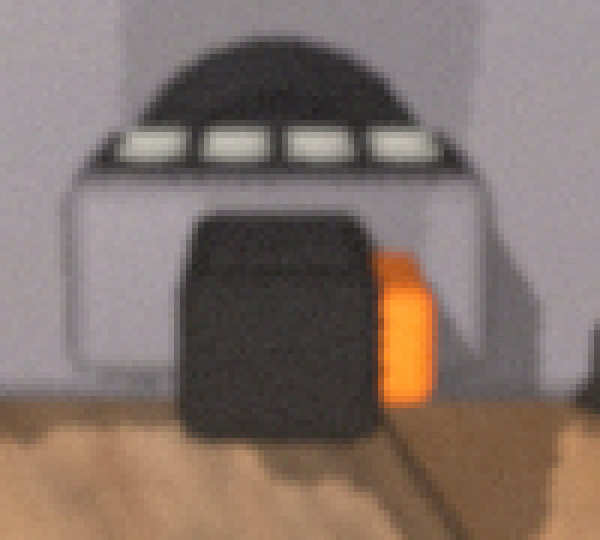

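Run:
```python
from h import *
s=r.observe();i=r.camera_info("wrist");P=wpose(s);t=s["tcp_pos"];Rt=R.from_euler('xyz',s["ee_rot"]).as_matrix()
for n,uv,z in(("c",(256.8,178.8),.208),("L",(240,178.8),.208),("Rr",(273.7,178.8),.208),("far",(256.8,193),.208),("near",(256.8,164.7),.208),("orange edge",(282.8,177.8),.199)):
    p=plane(i,uv,z,P);print(n,p.round(4),(Rt.T@(p-t)).round(4))
print(t,s["ee_rot"])
```

```text
c [0.5558 0.336  0.208 ] [-0.0036  0.0031  0.147 ]
L [0.5678 0.3281 0.208 ] [-0.0036 -0.0113  0.147 ]
Rr [0.5436 0.344  0.208 ] [-0.0036  0.0177  0.147 ]
far [0.5627 0.3466 0.208 ] [-0.0163  0.0031  0.147 ]
near [0.549  0.3257 0.208 ] [0.0087 0.0031 0.147 ]
orange edge [0.5371 0.3497 0.199 ] [-0.0049  0.0262  0.156 ]
[0.55645019 0.33137886 0.35500066] [-3.14149149e+00 -6.56433199e-04 -2.15078122e+00]
```

```bash
python3 -m crank '[[-0.0035,0.0045,0,0,1],[0,0,0.03,0,1],[0,0,0.03,0,1],[0,0,0.03,0,1],[0,0,0.03,0,1]]' 50
python3 -m crank '[[0,0,0.025,0,1],[0,0,0.02,0,1],[0,0,0.015,0,1],[0,0,0.01,0,1],[0,0,0,0,1]]'
python3 -m crank '[[0,0,0,0,1],[0,0,0,0,1],[0,0,0,0,0.75],[0,0,0,0,0.65],[0,0,0,0,0.55]]'
python3 - <<'E'
from h import *
s=r.observe();print(s["tcp_pos"],s["opening"],s["ft_force"])
a=r.get_image("wrist")
b=r.get_image("scene")[130:270,160:300]
cv2.imwrite("pics/g1.png",np.hstack([cv2.resize(a,(400,300)),cv2.resize(b,(300,300))]))
E
```

```text
time: 9.37
tcp_pos: [0.5541, 0.3368, 0.2347]
ee_rot: [-3.141, 0.001, -2.151]
ft_force: [1.1, -0.6, 0.4]
opening: 0.0857
time: 9.78
tcp_pos: [0.5536, 0.3367, 0.1636]
ee_rot: [3.14, -0.002, -2.151]
ft_force: [0.7, -0.5, 0.6]
opening: 0.0852
time: 10.2
tcp_pos: [0.5547, 0.3377, 0.166]
ee_rot: [-3.141, 0.001, -2.15]
ft_force: [-0.2, -0.2, 0.3]
opening: 0.0515
[0.55467791 0.33766479 0.16601326] 0.05149196781694905 [-0.22134337 -0.17212189  0.26315251]
```

View pics/g1.png

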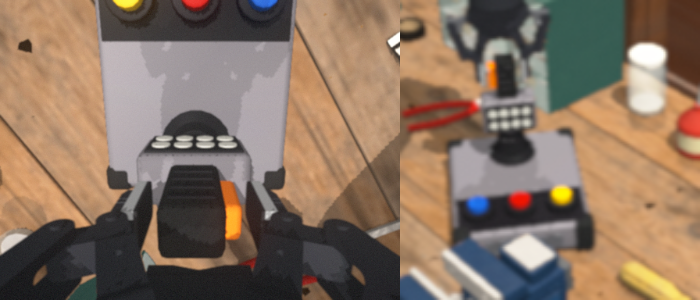

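The grip and release sit between the pads with clearance on both sides, and all three keys are up. I'll close the fingers.

```bash
python3 -m crank '[[0,0,0,0,0.45],[0,0,0,0,0.4],[0,0,0,0,0.3],[0,0,0,0,0.2],[0,0,0,0,0]]' 50
python3 -m crank '[[0,0,0,0,0],[0,0,0,0,0],[0,0,0,0,0],[0,0,0,0,0],[0,0,0,0,0]]'
```

```text
time: 10.72
tcp_pos: [0.5555, 0.337, 0.166]
ee_rot: [-3.139, 0.001, -2.151]
ft_force: [4.0, -3.3, 4.6]
opening: 0.0324
time: 11.13
tcp_pos: [0.5555, 0.337, 0.166]
ee_rot: [-3.139, 0.001, -2.151]
ft_force: [4.5, -4.6, 3.5]
opening: 0.0325
```

The opening is 32.5 mm, which matches the release fully in (33 mm). I'll pull up.

```bash
python3 -m crank '[[0,-0.001,-0.003,0,0],[0,0,-0.005,0,0],[0,0,-0.006,0,0],[0,0,-0.006,0,0],[0,0,0,0,0]]'
python3 -m crank '[[0,0,-0.008,0,0],[0,0,-0.008,0,0],[0,0,-0.008,0,0],[0,0,-0.008,0,0],[0,0,0,0,0]]'
```

```text
time: 11.55
tcp_pos: [0.5556, 0.3369, 0.1867]
ee_rot: [-3.141, 0.001, -2.151]
ft_force: [3.2, -3.4, -0.7]
opening: 0.0324
time: 11.97
tcp_pos: [0.5555, 0.337, 0.2189]
ee_rot: [-3.141, 0.001, -2.15]
ft_force: [2.8, -3.3, -1.8]
opening: 0.0322
```

```bash
python3 -m crank '[[0,0,-0.008,0,0],[0,0,-0.008,0,0],[0,0,-0.008,0,0],[0,0,-0.008,0,0],[0,0,0,0,0]]'
python3 -m crank '[[0,0,-0.008,0,0],[0,0,-0.008,0,0],[0,0,-0.008,0,0],[0,0,-0.008,0,0],[0,0,0,0,0]]'
python3 -m crank '[[0,0,-0.004,0,0],[0,0,-0.003,0,0],[0,0,-0.002,0,0],[0,0,0,0,0],[0,0,0,0,0]]'
```

```text
time: 12.38
tcp_pos: [0.5554, 0.337, 0.2502]
ee_rot: [-3.141, 0.001, -2.15]
ft_force: [3.6, -3.1, 0.4]
opening: 0.0322
time: 12.8
tcp_pos: [0.5554, 0.337, 0.2821]
ee_rot: [-3.141, 0.0, -2.15]
ft_force: [3.2, -1.9, -0.8]
opening: 0.0321
time: 13.22
tcp_pos: [0.5553, 0.337, 0.2899]
ee_rot: [3.141, -0.0, -2.15]
ft_force: [5.6, -2.1, -3.7]
opening: 0.0318
```

Run:
```python
from h import *
s=r.observe();print(s["tcp_pos"],s["opening"],s["ft_force"])
a=r.get_image("wrist")
b=r.get_image("scene")[110:250,150:290]
cv2.imwrite("pics/g2.png",np.hstack([cv2.resize(a,(400,300)),cv2.resize(b,(400,400))[:300]]))
```

```text
[0.55529169 0.33695452 0.28991389] 0.03182908417984261 [ 5.56224321 -2.09312906 -3.73382008]
```

View pics/g2.png

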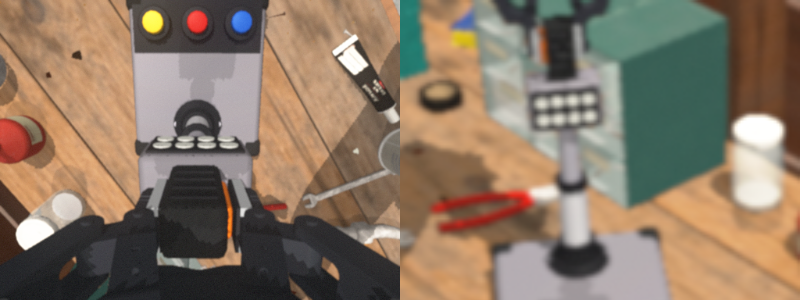

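Both sections are rising, with the release squeezed. I'll continue to the solid stop with a firmer grip.

```bash
python3 -m crank '[[0,0,0,0,0],[0,0,-0.002,0,0],[0,0,-0.002,0,0],[0,0,-0.002,0,0],[0,0,0,0,0]]' 80
python3 -m crank '[[0,0,-0.002,0,0],[0,0,-0.001,0,0],[0,0,-0.001,0,0],[0,0,0,0,0],[0,0,0,0,0]]'
```

```text
time: 13.73
tcp_pos: [0.5552, 0.337, 0.2958]
ee_rot: [3.141, -0.001, -2.15]
ft_force: [4.7, -2.0, -2.9]
opening: 0.0311
time: 14.15
tcp_pos: [0.555, 0.337, 0.2966]
ee_rot: [3.138, -0.005, -2.15]
ft_force: [6.7, -1.0, -23.1]
opening: 0.0313
```

```bash
python3 -m crank '[[0,0,0,0,0],[0,0,0,0,0],[0,0,0,0,0],[0,0,0,0,0],[0,0,0,0,0]]' 80
python3 -m crank '[[0,0,0,0,0],[0,0,0,0,0],[0,0,0,0,0],[0,0,0,0,0],[0,0,0,0,0]]'
python3 -m crank '[[0,0,0,0,0],[0,0,0,0,0],[0,0,0,0,0],[0,0,0,0,0],[0,0,0,0,0]]'
python3 - <<'E'
from h import *
a=r.get_image("wrist")
b=r.get_image("scene");c=r.get_image("top")
cv2.imwrite("pics/g3.png",np.hstack([cv2.resize(a,(260,195)),cv2.resize(b[90:240,150:290],(260,279))[:195],cv2.resize(c,(260,195))]))
cv2.imwrite("pics/g3s.png",b)
E
```

```text
time: 14.57
tcp_pos: [0.555, 0.337, 0.2966]
ee_rot: [3.138, -0.005, -2.15]
ft_force: [6.6, -0.9, -22.3]
opening: 0.0313
time: 14.98
tcp_pos: [0.555, 0.337, 0.2966]
ee_rot: [3.138, -0.005, -2.15]
ft_force: [6.1, -1.3, -22.7]
opening: 0.0317
time: 15.4
tcp_pos: [0.555, 0.337, 0.2966]
ee_rot: [3.138, -0.005, -2.15]
ft_force: [7.7, -0.8, -21.5]
opening: 0.0313
```

View pics/g3.png

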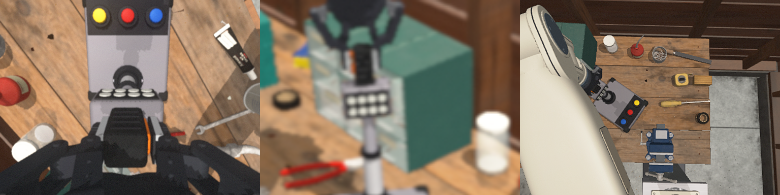

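View pics/g3s.png

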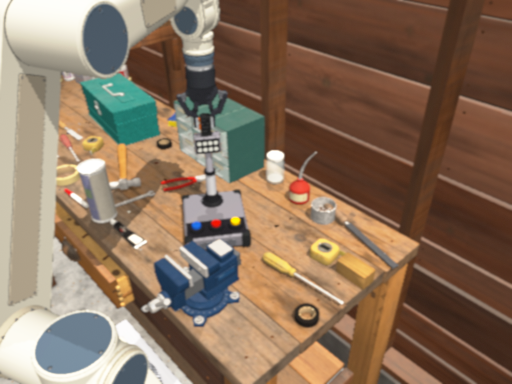

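The mast is out with both sections visible, the head is held at the solid stop (rise 0.1306 m, steady 22 N pull), and the bystanders haven't moved. Handing in.

```bash
python3 -c "
from rig import r
r.hand_in()"
```

```text
the job is handed in; nothing more can be done
```

The work light is ready, and I handed the job in at about 15.5 s of the 51 s allowed. The hand-in gives no verdict.

- **Keys:** I pressed blue first, then yellow. Each went down to a solid stop, at 27–30 N. I crossed above the red key with about 30 mm of clearance and never touched it. All three keys are up in the last pictures.
- **Grip and mast:** I squeezed the release; the fingers read 32.5 mm apart, against about 33 mm expected with it fully in. I then pulled the head straight up 0.1306 m, against 0.130 m nominal. It met the second stop and held steady for over a second at about 22 N of upward pull. The release was still squeezed, at 31.3 mm.
- **Bystanders:** The last scene and top pictures show the other things where they were.

**Doubtful readings:**
- While the head was moving, the wrist force read less than the 4 N and 8 N pulls given. The pictures showed the mast extending, and the force then rose sharply at the stop.
- The wrist picture hinted that the fingers may have slipped slightly on the grip during the pull, so I raised the grip from 50 to 80 N for the last few millimetres. I did not measure the head's height separately in the pictures.

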